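Gauge two resin castings and sort out the swollen one

TASK

One of the two orange castings has swollen. Find out which with the sloping gauge: stand a casting flat on the ramp above the two jaws and slide it down between them, never forcing one that sticks. Leave the casting that slides through in the pocket below the jaws, put the one that does not fit in the yellow tray, and leave everything else where it is.

Things in the scene. Friction and masses are not known exactly. Their poses are not given: they have to be found in the camera images.
- casting_a: orange resin casting: round body 30 mm tall with a central round stub, 14 mm diameter and 40 mm long, on top (70 mm in all, about 45 g). Starts upright on the table. Origin: centre of its underside; z along the stub. One casting's body is 30 mm in diameter, the other's, swollen, 37 mm; which is which is not told; the stubs are equal
- casting_b: orange resin casting: round body 30 mm tall with a central round stub, 14 mm diameter and 40 mm long, on top (70 mm in all, about 45 g). Starts upright on the table. Origin: centre of its underside; z along the stub. One casting's body is 30 mm in diameter, the other's, swollen, 37 mm; which is which is not told; the stubs are equal
- ramp: white gauge ramp, fixed, 120 mm wide, sloping 30 degrees. Origin: on its upper face midway between the jaws, 62 mm above the table. x points up the slope, y across it, z square out of the face (the ramp rises roughly towards world +y). Landing above the jaws: x = +8 to +85 mm. Pocket below them: x = -8 to -79 mm, closed by a end wall 40 mm high. Side rails 10 mm high at y = +-56 to 60 mm
- jaws: two fixed aluminium jaws on the ramp, one on either side of a gap 33 mm wide, open at the top. Same origin and axes as the ramp: each jaw spans x = -8 to +8 mm, from y = 16.5 to 56 mm on its side, and is 25 mm high above the ramp face. A 37 mm body pushed down the slope stops with its axis near x = +16 mm
- reject_tray: yellow open tray for rejects, fixed, 95 x 95 mm outside, 40 mm high, walls and floor 4 mm thick. Origin: centre of its underside, z up
- mould_box: open cardboard mould box, 95 x 95 mm, 55 mm high, with dark green and white lumps in it; fixed; not used. Origin: centre of its underside
- jar: closed glass jar with a white lid, 56 mm diameter, 75 mm tall, loose, to be left alone. Origin: centre of its underside
- cup: white plastic mixing cup, 64 mm rim diameter, 60 mm tall, loose, to be left alone. Origin: centre of its underside
- brush: paint brush about 170 mm long lying on the table, loose, to be left alone. Origin: near its middle, on its underside
Things that resemble listed ones, but are neither listed nor needed, are in the scene too. Leave any black look-alike of the casting_b alone.

How it is judged:
By the outcome, as a careful person would: the job done as asked, in the order asked, and still so for the second after the job is handed in, with the robot touching nothing.
It also fails if it takes over 72 s, if anything falls off the work surface, if the arm or the gripper's body presses on something with over 40 N, if the wrist force passes 120 N, or if a joint passes its speed limit or range.

ROBOT

A 7-joint arm with a two-finger parallel gripper is mounted at the origin on the work surface. World frame = base frame: x ahead of the robot, y to its left, z up, the work surface at z = 0. Lengths are in m, angles in rad, forces in N, time in s.
With the tool pointing down it reaches from about 0.425 to 0.95 m from the base axis. Payload 4.7 kg.
Tool frame: the origin (TCP) lies between the finger pads; the fingertips stand 25 mm ahead of it and the grasp point (between the pads) lies 6 mm ahead of it; x points along the fingers, z is the direction in which the jaws open and shut, and the axes are right-handed (so a half turn about x gives the same grasp; the last joint's range is limited). The gripper opens to 85 mm and grips with 20 to 120 N. Pads are 22 mm wide; open, the fingers measure 114 mm over their backs; the gripper's body (76 mm by 85 mm) begins 54 mm behind the grasp point. The pads swing forward as they close: fully open they stand 13 mm farther back than shut.
Start: joints at [1.12, 0.469, -0.049, 1.532, 0.024, 1.141, -0.082], TCP at [0.276, -0.616, 0.256] pointing down, gripper open.
Joint ranges: [-2.59, 2.59], [-0.33, 1.99], [-1.39, 1.29], [0.1, 2.45], [-1.04, 4.18], [0.21, 1.99], [-2.66, 2.66]. Speed limits (rad/s): [2.57, 2.57, 3.14, 3.14, 3.14, 3.14, 3.14].

INTERFACE

Orientations are given as a 3x3 rotation matrix whose columns are the frame's x, y, z axes.
In Python, from rig import * gives the robot as it stands. Calls block until the motion is done:
- movep(position, orientation): joint-space move of the TCP to a pose.
- move_l(position, attitude=None, feed=0.15, until_force=None): straight line of the TCP; attitude=None keeps the orientation; feed is the mean speed in m/s. With until_force (N) it stops when the force on the tool has changed by that much, and returns True; else False.
- move_joints(angles): joint-space move.
- command_gripper(opening, newtons=None): finger opening in m; newtons is the grip in N (None keeps the last); returns when the fingers have stopped.
- sleep(seconds).
- inverse_kinematics(position, orientation): joint angles nearest the present ones, or None.
- sense(): the state.
- camera(name): name is "scene" or "side" or "wrist"; returns (picture, depth): 384x512x3 uint8, red, green, blue; 384x512 float32, m along the optical axis (not along the pixel's ray), 0 where there is no reading.
- camera_params(name): a dict with "K" (3x3 intrinsics, pixels), "dist" ([k1, k2, p1, p2, k3] as OpenCV has them; the pictures are not rectified), "position" and "rotation" of the camera in the world; the wrist camera has in their place "tool_from_camera" (4x4, takes a point from camera to tool coordinates, whose origin is the TCP and whose axes are the tool frame's). Camera axes: x right, y down, z forward; pixel columns grow to the right and rows downward; lengths in m; the calibration is good to about 2 mm. A picture is of the moment at which its call begins: read the wrist's pose just before it. camera_params takes no time and is no camera call.
A pose or a line that the arm cannot do raises Unreachable and nothing moves.
- finish_job(): hands the job in, once; it reports no verdict.
The state is a dict: "time_s": time; "joint_pos": joint angles; "qd": joint speeds; "joint_efforts": joint torques, N m; "position": TCP position; "tcp_rot": TCP orientation; "wrist_force": force on the tool from outside, world axes, zero at the start; "ft_torque": the same for the moment, N m; "finger_gap": finger opening in m.
Only numpy, scipy, OpenCV 4.12 (cv2) and the standard library are available. Lean on these libraries where they do the work, as an engineer would, in place of code of your own. Each camera call takes 0.05 s, during which the arm holds its last target.

## Working session

There is one attempt and no reset: what is moved stays moved. The work goes in short steps, each a Python script; the robot and the scene stay as the last script left them, time stands still between calls to the robot, and variables do not carry over. Pictures are saved under pics/ and viewed, and the job is handed in when it is done.

```bash
ls; mkdir -p pics; python3 - <<'E'
from rig import *
import cv2, numpy as np
s=sense(); print(s['time_s'],s['position'],s['tcp_rot'],s['finger_gap'])
for n in ['scene','side','wrist']:
    im,d=camera(n); cv2.imwrite(f'pics/{n}0.png',im[:,:,::-1]); np.savez(f'pics/{n}0.npz',im=im,d=d)
    p=camera_params(n); print(n,{k:np.round(v,4).tolist() for k,v in p.items()})
E
```

```text
pics
0.0 [ 0.27615327 -0.61533066  0.25523982] [[-8.64361889e-04  9.12319192e-01  4.09478870e-01]
 [ 1.78390970e-03  4.09479778e-01 -9.12317450e-01]
 [-9.99998035e-01 -5.80991066e-05 -1.98143377e-03]] 0.0855377421483863
scene {'K': [[386.0401, 0.0, 254.7043], [0.0, 386.0401, 193.8054], [0.0, 0.0, 1.0]], 'dist': [-0.0434, 0.0, 0.0, 0.0, 0.0], 'position': [1.1182, -0.4121, 0.6313], 'rotation': [[0.677, 0.4698, -0.5665], [0.7359, -0.443, 0.512], [-0.0104, -0.7635, -0.6457]]}
side {'K': [[363.3237, 0.0, 257.6101], [0.0, 363.3237, 191.7197], [0.0, 0.0, 1.0]], 'dist': [-0.105, 0.0, 0.0, 0.0, 0.0], 'position': [0.2682, 0.488, 0.7039], 'rotation': [[-0.8044, -0.4555, 0.3815], [-0.5941, 0.6134, -0.5204], [0.003, -0.6452, -0.764]]}
wrist {'K': [[299.504, 0.0, 258.0964], [0.0, 299.504, 194.5757], [0.0, 0.0, 1.0]], 'dist': [-0.0429, 0.0, 0.0, 0.0, 0.0], 'tool_from_camera': [[-0.0007, -0.2796, 0.9601, -0.1188], [-0.0002, -0.9601, -0.2796, 0.0704], [1.0, -0.0004, 0.0006, -0.0005], [0.0, 0.0, 0.0, 1.0]]}
```

View pics/scene0.png

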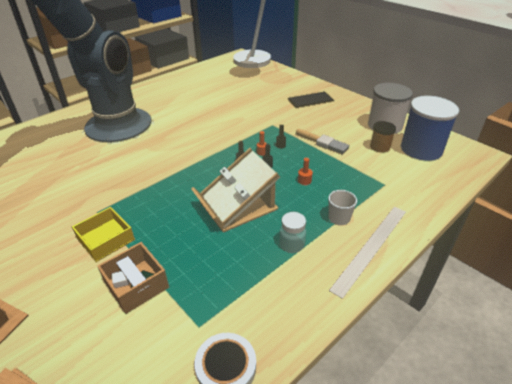

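View pics/side0.png

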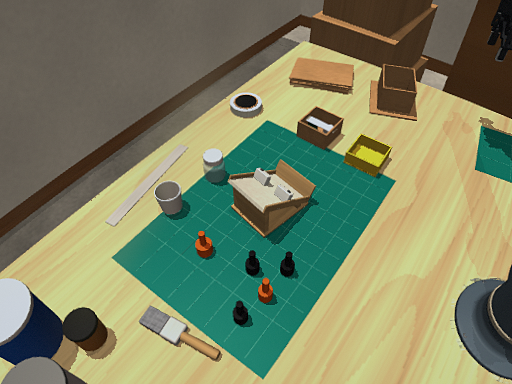

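View pics/wrist0.png

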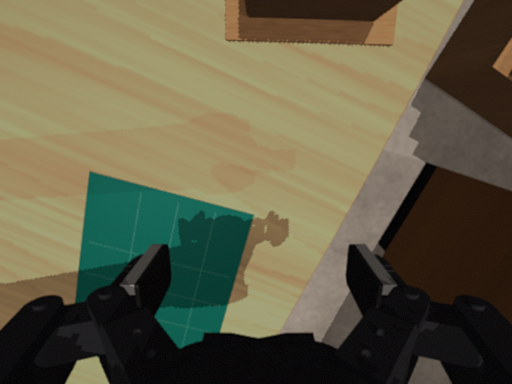

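The side view shows orange castings at (204,245) and (265,292), with black look-alikes at (252,263), (288,264) and (241,314). The ramp is at about (270,195) and the yellow tray at (368,155).

```bash
cat > h.py <<'E'
import numpy as np, cv2
from rig import *
def pts(n,im,d,T=None,p=None):
    p=p or camera_params(n); K=p['K'];D=np.array(p['dist'],float)
    v,u=np.mgrid[0:384,0:512]
    uv=np.stack([u.ravel(),v.ravel()],1).astype(np.float64)[:,None]
    xy=cv2.undistortPoints(uv,np.array(K),D)[:,0]
    c=np.c_[xy,np.ones(len(xy))]*d.reshape(-1,1)
    if n=='wrist':
        t=np.array(p['tool_from_camera']); c=c@t[:3,:3].T+t[:3,3]
        s=T; w=c@np.array(s['tcp_rot']).T+np.array(s['position'])
    else: w=c@np.array(p['rotation']).T+np.array(p['position'])
    return w.reshape(384,512,3)
def orange(im):
    h=cv2.cvtColor(im,cv2.COLOR_RGB2HSV)
    return ((h[...,0]<13)&(h[...,1]>190)&(h[...,2]>90)).astype(np.uint8)
def up(im,r,f,name):
    u0,v0,u1,v1=r; cv2.imwrite(name,cv2.resize(im[v0:v1,u0:u1,::-1],None,fx=f,fy=f,interpolation=cv2.INTER_CUBIC))
E
python3 - <<'E'
from h import *
for n in ['scene','side']:
    z=np.load(f'pics/{n}0.npz'); im,d=z['im'],z['d']; P=pts(n,im,d)
    m=orange(im); k,l,st,c=cv2.connectedComponentsWithStats(m)
    for i in range(1,k):
        if st[i,4]>40:
            q=P[(l==i)&(d>0)]; b=q[(q[:,2]>.005)&(q[:,2]<.028)]; s=q[q[:,2]>.04]
            print(n,st[i],'zmax',q[:,2].max().round(3),'stub med',np.median(s,0).round(4) if len(s) else None,'body',np.median(b,0).round(4) if len(b) else None)
            if len(b):
                A=np.c_[2*b[:,:2],np.ones(len(b))]; x=np.linalg.lstsq(A,(b[:,:2]**2).sum(1),rcond=None)[0]; print('  circ',x[:2],np.sqrt(x[2]+x[0]**2+x[1]**2))
    h=cv2.cvtColor(im,cv2.COLOR_RGB2HSV)
    y=((h[...,0]>22)&(h[...,0]<33)&(h[...,1]>200)).astype(np.uint8)
    k,l,st,c=cv2.connectedComponentsWithStats(y); 
    for i in range(1,k):
      if st[i,4]>200:
        q=P[(l==i)&(d>0)]; t=q[(q[:,2]>.034)]; print(n,'yel',st[i],np.percentile(q,[2,50,98],axis=0).round(3).tolist()); 
        if len(t)>10: r=cv2.minAreaRect((t[:,:2]*1000).astype(np.float32)); print('  rim',r,len(t))
z=np.load('pics/scene0.npz'); up(z['im'],(180,110,360,260),4.4,'pics/s0z.png')
z=np.load('pics/side0.npz'); up(z['im'],(180,130,380,280),4,'pics/d0z.png')
E
```

```text
side [196 237  16  14 142] zmax 0.054 stub med [0.6144 0.2241 0.0454] body [0.6041 0.2206 0.0276]
  circ [0.61286875 0.21619232] 0.014532875958070016
side [258 285  15  13 108] zmax 0.059 stub med [0.4442 0.2323 0.059 ] body [0.4385 0.2349 0.0273]
  circ [0.44087555 0.22606888] 0.012722808495841887
side yel [347 137  41  19 227] [[0.416, -0.311, 0.002], [0.465, -0.308, 0.02], [0.493, -0.235, 0.039]]
  rim ((468.0570983886719, -276.02423095703125), (115.79237365722656, 51.44764709472656), 57.390689849853516) 26
side yel [344 155  37  19 202] [[0.4, -0.228, 0.004], [0.445, -0.218, 0.019], [0.489, -0.215, 0.034]]
```

```bash
ls pics
```

```text
d0z.png
s0z.png
scene0.npz
scene0.png
side0.npz
side0.png
wrist0.npz
wrist0.png
```

View pics/s0z.png

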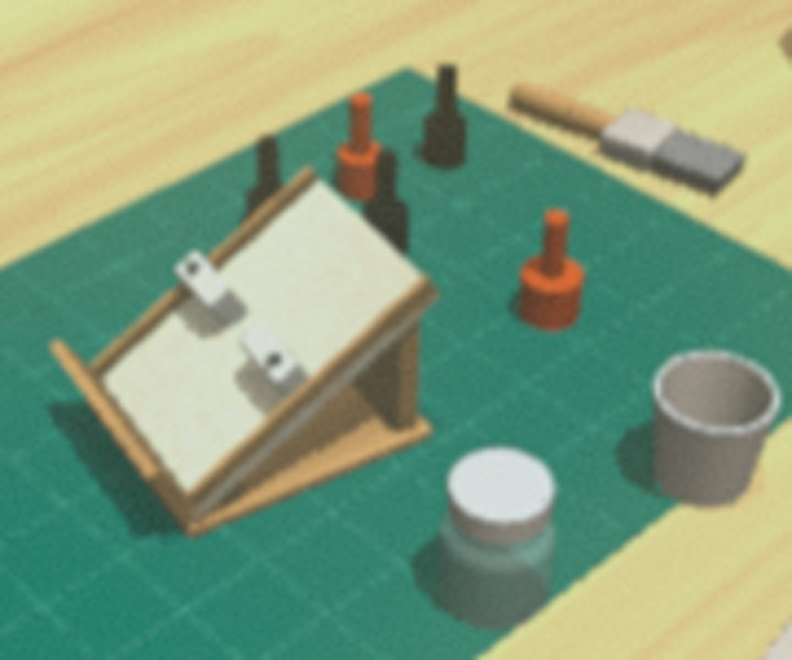

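View pics/d0z.png

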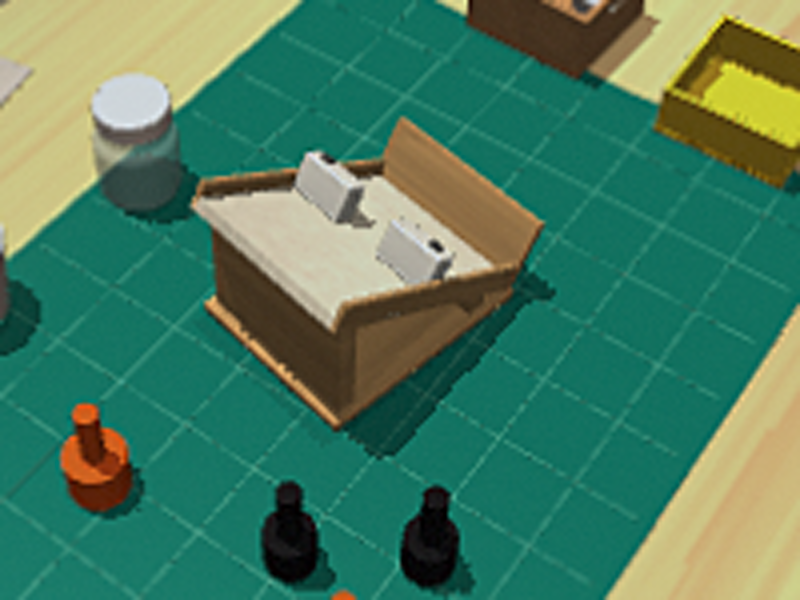

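```bash
python3 - <<'E'
from h import *
for n in ['scene','side']:
    z=np.load(f'pics/{n}0.npz'); im,d=z['im'],z['d']; P=pts(n,im,d)
    h=cv2.cvtColor(im,cv2.COLOR_RGB2HSV)
    m=((h[...,0]<12)&(h[...,1]>150)&(h[...,2]>70)).astype(np.uint8); k,l,st,c=cv2.connectedComponentsWithStats(m)
    cp=camera_params(n)
    for i in range(1,k):
        if st[i,4]>40:
            M=l==i; q=P[M&(d>0)]
            if np.median(q[:,2])>.08 or st[i,1]<100: continue
            # width per row
            ws=[(M[r].sum()) for r in range(st[i,1],st[i,1]+st[i,3])]
            print(n,st[i],q[:,2].max().round(3),np.median(q,0).round(3),'widths',ws, 'depth',np.median(d[M]))
    # ramp face: low-sat bright pts, z .02..0.12 in region
    m=(h[...,1]<60)&(h[...,2]>130)&(d>0)&(P[...,2]>.025)&(P[...,2]<.13)&(abs(P[...,0]-.55)<.15)&(abs(P[...,1]-.02)<.13)
    q=P[m]; print(n,len(q),q.min(0).round(3),q.max(0).round(3))
    best=None; rng=np.random.default_rng(0)
    for t in range(300):
        a,b,c=q[rng.choice(len(q),3,False)]; nn=np.cross(b-a,c-a); L=np.linalg.norm(nn)
        if L<1e-5: continue
        nn/=L; s=abs((q-a)@nn)<.002
        if best is None or s.sum()>best.sum(): best=s
    f=q[best]; c0=f.mean(0); nn=np.linalg.svd(f-c0)[2][2]; nn*=np.sign(nn[2])
    print(' plane',nn.round(4),'c',c0.round(4),best.sum(),'tilt',np.degrees(np.arccos(nn[2])).round(2),'yaw of xaxis',np.degrees(np.arctan2(-nn[1],-nn[0])).round(2))
    # origin candidates: on plane at z=.062
    jw=q[(q-c0)@nn>.012]; print(' above-plane pts',len(jw))
    ux=np.array([-nn[0],-nn[1],0]);ux/=np.linalg.norm(ux); X=ux*np.cos(np.pi/6)+[0,0,.5]; Y=np.cross(nn,X)
    print(' jaw x',np.percentile((jw-c0)@X,[2,50,98]).round(4),'y',np.percentile((jw-c0)@Y,[2,50,98]).round(4), 'h',np.percentile((jw-c0)@nn,[2,50,98]).round(4))
    print(' face x',np.percentile((f-c0)@X,[0,100]).round(4),'y',np.percentile((f-c0)@Y,[0,100]).round(4),'x of z=.062',((.062-c0[2])/.5).round(4), 'X',X.round(3),'Y',Y.round(3))
E
```

```text
scene [257 139   9  15  60] 0.072 [0.45  0.221 0.031] widths [np.int64(1), np.int64(2), np.int64(2), np.int64(3), np.int64(4), np.int64(9), np.int64(9), np.int64(8), np.int64(6), np.int64(3), np.int64(2), np.int64(2), np.int64(2), np.int64(3), np.int64(4)] depth 1.0919305
scene [299 158  13  26 158] 0.072 [0.621 0.214 0.031] widths [np.int64(1), np.int64(5), np.int64(4), np.int64(3), np.int64(3), np.int64(2), np.int64(2), np.int64(2), np.int64(2), np.int64(2), np.int64(3), np.int64(5), np.int64(9), np.int64(11), np.int64(13), np.int64(13), np.int64(13), np.int64(11), np.int64(10), np.int64(7), np.int64(5), np.int64(7), np.int64(7), np.int64(7), np.int64(6), np.int64(5)] depth 0.9902501
scene 2288 [ 0.494 -0.051  0.025] [0.641 0.114 0.113]
 plane [-0.1019 -0.4869  0.8675] c [0.5687 0.034  0.0654] 1792 tilt 29.83 yaw of xaxis 78.17
 above-plane pts 210
 jaw x [-0.0131 -0.005   0.0023] y [-0.0596 -0.0231  0.0506] h [0.013  0.0245 0.0276]
 face x [-0.0844  0.0798] y [-0.051   0.0558] x of z=.062 -0.0068 X [0.177 0.848 0.5  ] Y [-0.979  0.205  0.   ]
side [195 231  18  27 303] 0.071 [0.60
[... 474 characters left out ...]
64(4), np.int64(6), np.int64(6), np.int64(6), np.int64(6), np.int64(7), np.int64(9), np.int64(11), np.int64(12), np.int64(12), np.int64(13), np.int64(14), np.int64(15), np.int64(15), np.int64(13), np.int64(14), np.int64(11), np.int64(14), np.int64(13), np.int64(13), np.int64(12), np.int64(11), np.int64(7), np.int64(4)] depth 0.713797
side 1409 [ 0.512 -0.047  0.025] [0.64  0.113 0.113]
 plane [-0.1014 -0.4872  0.8674] c [0.5771 0.0476 0.0746] 984 tilt 29.85 yaw of xaxis 78.24
 above-plane pts 217
 jaw x [-0.0309 -0.0184 -0.0155] y [-0.0509  0.0222  0.0563] h [0.0132 0.0216 0.026 ]
 face x [-0.0999  0.0616] y [-0.0524  0.0582] x of z=.062 -0.0252 X [0.177 0.848 0.5  ] Y [-0.979  0.204  0.   ]
```

Widths × depth in the side view give about 37 mm for the casting near (0.61,0.22) and about 30 mm for the one near (0.44,0.23). That is the expectation; the gauge decides. Next I plan reachability and take wrist views.

```bash
cat >> h.py <<'E'
n=np.array([-.1017,-.4894,.8661]); n/=np.linalg.norm(n)
psi=np.radians(78.2); 
X=np.array([np.cos(psi)*np.cos(np.pi/6),np.sin(psi)*np.cos(np.pi/6),.5]); n=np.array([-np.cos(psi)*.5,-np.sin(psi)*.5,np.cos(np.pi/6)]); Y=np.cross(n,X)
def R_ramp(s=1,along='x'):
    x=-n; z=s*(X if along=='x' else Y); return np.stack([x,np.cross(z,x),z],1)
def R_down(yaw):
    x=np.array([0,0,-1.]); z=np.array([np.cos(yaw),np.sin(yaw),0]); return np.stack([x,np.cross(z,x),z],1)
O=np.array([.5668,.0282,.062])
E
python3 - <<'E'
from h import *
# black casts from side
z=np.load('pics/side0.npz'); im,d=z['im'],z['d']; P=pts('side',im,d)
mx=im.max(2); m=(mx<60)&(P[...,2]>.008)&(P[...,2]<.08)&(d>0)&(P[...,0]>.35)&(P[...,0]<.7)&(P[...,1]>.1)&(P[...,1]<.35)
k,l,st,c=cv2.connectedComponentsWithStats(m.astype(np.uint8))
for i in range(1,k):
    if st[i,4]>30:
        q=P[l==i]; t=q[q[:,2]>.045]; print('blk',st[i],np.median(q,0).round(3),np.median(t,0).round(3) if len(t) else '')
for s in (1,-1):
  for al in 'xy':
    for x,h in ((.045,.058),(.045,.12),(0,.058),(-.048,.058),(0,.2),(-.048,.14)):
        try: q=inverse_kinematics(O+X*x+n*h,R_ramp(s,al))
        except Exception as e: q=None
        print(al,s,x,h,None if q is None else np.round(q,2))
for p in ([.441,.228,.06],[.441,.228,.2],[.613,.217,.06],[.455,-.265,.08],[.455,-.265,.2]):
  for a in range(0,360,45):
    q=inverse_kinematics(p,R_down(np.radians(a))); print(p,a,None if q is None else np.round(q,2))
E
```

```text
blk [245 250  14  24 237] [0.495 0.197 0.03 ] [0.497 0.195 0.065]
blk [280 252  15  24 241] [0.435 0.156 0.03 ] [0.436 0.154 0.064]
blk [233 301  15  23 247] [0.449 0.296 0.03 ] [0.451 0.294 0.068]
x 1 0.045 0.058 [ 0.75  0.63 -0.87  1.94 -0.08  0.66  1.44]
x 1 0.045 0.12 [ 0.82  0.54 -0.87  1.9  -0.16  0.79  1.52]
x 1 0 0.058 [ 0.8   0.65 -0.84  1.95 -0.08  0.65  1.52]
x 1 -0.048 0.058 [ 0.85  0.69 -0.81  1.96 -0.07  0.65  1.59]
x 1 0 0.2 [ 0.94  0.47 -0.84  1.84 -0.22  0.96  1.66]
x 1 -0.048 0.14 [ 0.94  0.58 -0.83  1.9  -0.14  0.82  1.67]
y 1 0.045 0.058 [-0.29  0.5   0.52  2.   -1.    0.97 -2.47]
y 1 0.045 0.12 [-0.51  0.53  0.92  1.98 -1.03  1.2  -2.41]
y 1 0 0.058 [ 0.19  0.5  -0.01  1.99 -0.76  0.8  -2.59]
y 1 -0.048 0.058 [ 0.25  0.54  0.01  1.99 -0.77  0.8  -2.49]
y 1 0 0.2 [-0.49  0.55  1.12  1.92 -0.99  1.4  -2.32]
y 1 -0.048 0.14 [ 0.27  0.44  0.07  1.94 -0.69  0.96 -2.55]
x -1 0.045 0.058 [ 0.37  0.49 -0.34  1.96 -0.56  0.73 -1.28]
x -1 0.045 0.12 [ 0.41  0.4  -0.31  1.93 -0.54  0.86 -1.29]
x -1 0 0.058 [ 0.43  0.52 -0.33  1.97 -0.57  0.72 -1.19]
x -1 -0.048 0.058 [ 0.49
[... 2549 characters left out ...]
 0.64 -1.86]
[0.455, -0.265, 0.08] 270 [ 0.52  0.46 -0.1   2.04  0.07  0.65 -1.19]
[0.455, -0.265, 0.08] 315 [ 0.64  0.47 -0.24  2.03  0.18  0.66 -0.51]
[0.455, -0.265, 0.2] 0 [ 0.8   0.32 -0.43  1.93  0.17  0.93  0.29]
[0.455, -0.265, 0.2] 45 [ 0.91  0.34 -0.56  1.92  0.22  0.94  1.02]
[0.455, -0.265, 0.2] 90 [ 1.02  0.38 -0.72  1.92  0.3   0.96  1.74]
[0.455, -0.265, 0.2] 135 [ 1.32  0.56 -1.17  1.9   0.58  1.08  2.26]
[0.455, -0.265, 0.2] 180 [ 0.3   0.29  0.18  1.96 -0.06  0.9  -2.63]
[0.455, -0.265, 0.2] 225 [ 0.43  0.29  0.02  1.95 -0.01  0.91 -1.9 ]
[0.455, -0.265, 0.2] 270 [ 0.55  0.29 -0.13  1.94  0.05  0.91 -1.17]
[0.455, -0.265, 0.2] 315 [ 0.68  0.3  -0.28  1.93  0.1   0.92 -0.44]
```

```bash
python3 - <<'E'
from h import *
movep(O+n*.16+X*.01,R_ramp(-1)); s=sense(); im,d=camera('wrist'); np.savez('pics/w1.npz',im=im,d=d,pos=s['position'],R=s['tcp_rot']); cv2.imwrite('pics/w1.png',im[:,:,::-1]); print(s['time_s'])
movep([.445,.225,.19],R_down(0)); s=sense(); im,d=camera('wrist'); np.savez('pics/w2.npz',im=im,d=d,pos=s['position'],R=s['tcp_rot']); cv2.imwrite('pics/w2.png',im[:,:,::-1]); print(s['time_s'],s['joint_pos'])
E
```

```text
2.4417
3.5917 [-0.06584969  0.31408184 -0.57900598  1.99134546  0.21866822  0.89737568
 -0.76434973]
```

View pics/w1.png

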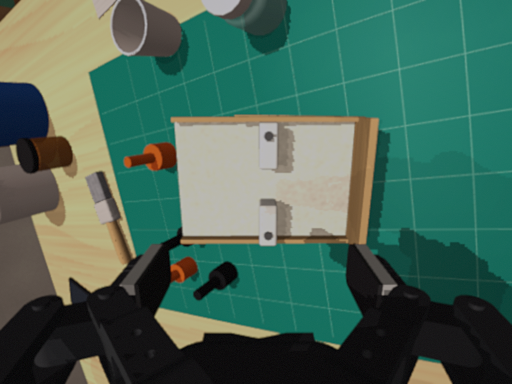

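View pics/w2.png

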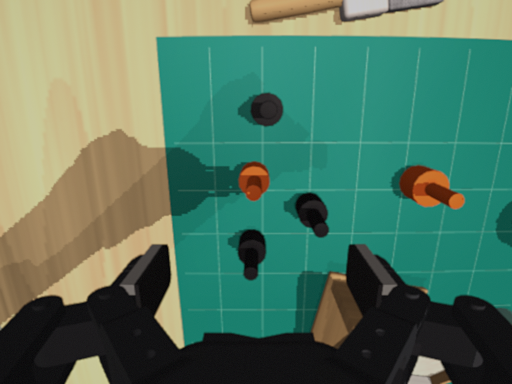

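w1 shows the jaws at (268,146) and (267,222), with the gap in rows about 168 to 200. w2 shows the small casting at (254,182), the big one at (430,187), and blacks at (266,108), (312,212) and (251,255).

```bash
python3 - <<'E'
from h import *
def load(f):
    z=np.load(f); T=dict(tcp_rot=z['R'],position=z['pos']); return z['im'],z['d'],pts('wrist',z['im'],z['d'],T)
im,d,P=load('pics/w1.npz')
r=P-O; x=r@X;y=r@Y;h=r@n
sub=(slice(118,250),slice(170,360))
f=(abs(h)<.006)&(abs(y)<.05)&(x>.012)&(x<.08); q=P[f]; c=q.mean(0); nn=np.linalg.svd(q-c)[2][2]; nn*=np.sign(nn[2]); print('face n',nn.round(4),'tilt',np.degrees(np.arccos(nn[2])),'yaw',np.degrees(np.arctan2(-nn[1],-nn[0])),'h mean',h[f].mean(), 'n used',n.round(4))
j=(h>.018)&(h<.032)&(abs(x)<.02)&(abs(y)<.07)&(im.min(2)>120)
for s in (1,-1):
    k=j&(y*s>0); print('jaw',s,k.sum(),'x',np.percentile(x[k],[1,50,99]).round(4),'y',np.percentile(y[k],[0,2,50,98,100]).round(4),'h',np.median(h[k]).round(4))
    # direction of jaw
    a=np.c_[x[k],y[k]]; rr=cv2.minAreaRect((a*1000).astype(np.float32)); print(rr)
im,d,P=load('pics/w2.npz')
hh=cv2.cvtColor(im,cv2.COLOR_RGB2HSV); m=((hh[...,0]<12)&(hh[...,1]>150)&(hh[...,2]>70)&(d>0)).astype(np.uint8)
k,l,st,c=cv2.connectedComponentsWithStats(m)
for i in range(1,k):
    if st[i,4]>80:
        q=P[l==i]; t=q[(q[:,2]>.064)]; b=q[(q[:,2]>.026)&(q[:,2]<.034)]
        print(st[i],'top',len(t),((t.min(0)+t.max(0))/2).round(4),t.mean(0).round(4),'ext',np.ptp(t,0).round(4),'shoulder',cv2.minEnclosingCircle((b[:,:2]*1000).astype(np.float32)))
m=(im.max(2)<60)&(P[...,2]>.06)&(P[...,2]<.075)&(d>0); m[240:,:200]&=False if False else m[240:,:200]
k,l,st,c=cv2.connectedComponentsWithStats(m.astype(np.uint8))
for i in range(1,k):
    if st[i,4]>15: print('blk top',st[i],P[l==i].mean(0).round(3))
E
```

```text
face n [-0.1006 -0.4902  0.8658] tilt 30.028231997387998 yaw 78.40362982119017 h mean 0.001003765637194308 n used [-0.1022 -0.4894  0.866 ]
jaw 1 583 x [-0.0057  0.0016  0.0081] y [0.0122 0.013  0.0296 0.0506 0.0514] h 0.026
((1.128526210784912, 31.841903686523438), (13.925277709960938, 39.20054626464844), 0.05672015994787216)
jaw -1 742 x [-0.0061  0.0013  0.0081] y [-0.0602 -0.0594 -0.0401 -0.0217 -0.0212] h 0.0258
((0.9298553466796875, -40.70378112792969), (14.371909141540527, 38.9560432434082), 0.014468523673713207)
[239 162  30  39 709] top 219 [0.4414 0.2269 0.0684] [0.4413 0.2278 0.0706] ext [0.0125 0.0136 0.0087] shoulder ((440.91748046875, 227.38568115234375), 14.827326774597168)
[ 400  166   58   42 1058] top 90 [0.6088 0.2196 0.0685] [0.6078 0.2208 0.068 ] ext [0.0071 0.0126 0.0088] shoulder ((612.1399536132812, 219.39404296875), 18.10759925842285)
blk top [260 100  18  19 262] [0.453 0.293 0.071]
blk top [311 218  17  19 229] [0.498 0.195 0.07 ]
blk top [244 261  14  19 218] [0.438 0.154 0.069]
```

```bash
cat >> h.py <<'E'
O=O-Y*.0045+X*.001+n*.001
def st(): 
    s=sense(); print('t',round(s['time_s'],2),np.round(s['position'],4),'gap',round(s['finger_gap'],4),'F',np.round(s['wrist_force'],2)); return s
def ramp(x,h,y=0): return O+X*x+n*h+Y*y
def snap(name,cam='scene',r=(180,110,360,260),f=4.4):
    im,d=camera(cam); up(im,r,f,f'pics/{name}.png'); np.savez(f'pics/{name}.npz',im=im,d=d)
E
python3 - <<'E'
from h import *
command_gripper(.042,30)
movep([.441,.2274,.13],R_down(0)); move_l([.441,.2274,.060],feed=.12); st()
command_gripper(.0,30); st()
move_l([.441,.2274,.2],feed=.3); st()
movep(ramp(.045,.13),R_ramp(-1)); st()
print(move_l(ramp(.045,.067),feed=.15)); st()
print(move_l(ramp(.045,.056),feed=.015,until_force=2)); s=st(); print('h',(s['position']-O)@n)
snap('p1')
snap('p1s','side',(180,130,380,280),4)
E
```

```text
t 5.22 [0.4417 0.2279 0.0609] gap 0.0422 F [1.15 1.   0.02]
t 5.58 [0.4416 0.2277 0.0608] gap 0.0133 F [-0.94 -0.18  5.98]
t 6.2 [0.4407 0.227  0.2   ] gap 0.0131 F [ 0.19 -0.49 -1.66]
t 7.2 [0.5649 0.0046 0.1977] gap 0.0131 F [-0.94  0.65 -0.04]
False
t 7.77 [0.5725 0.0342 0.1443] gap 0.0131 F [ 0.31  0.09 -0.3 ]
True
t 8.31 [0.5733 0.0364 0.1374] gap 0.0132 F [-0.2  -0.86  3.12]
h 0.05960295823074283
```

View pics/p1.png

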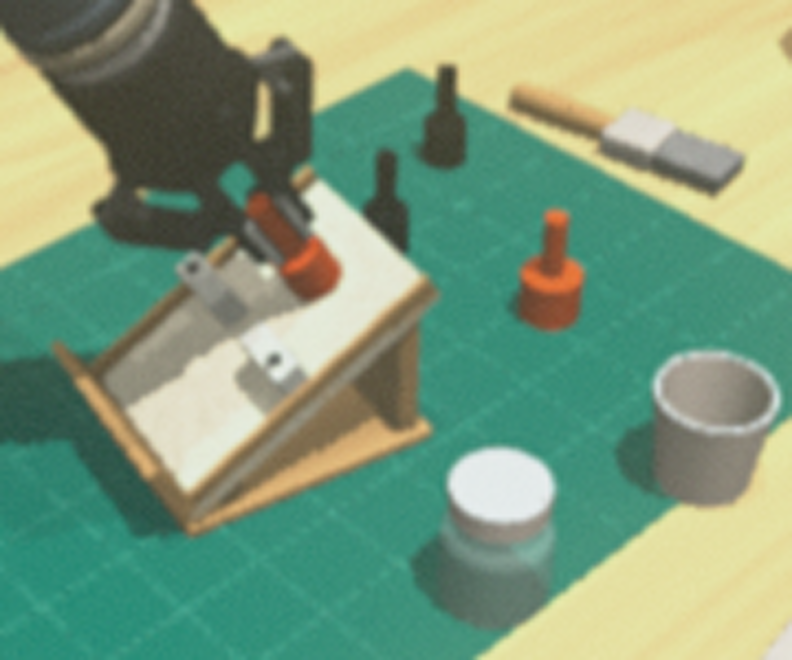

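View pics/p1s.png

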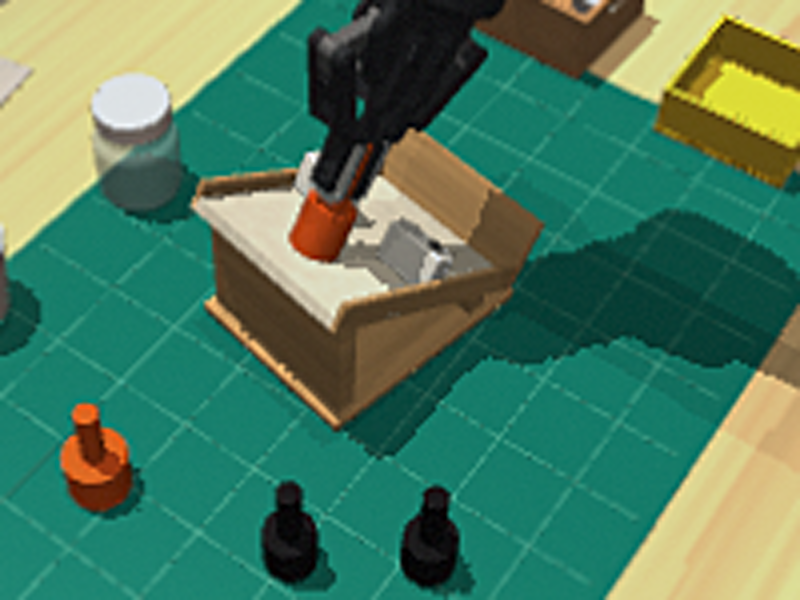

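The small casting stands flat on the landing, in line with the gap. I loosen the grip to a cage and guide it down with a force stop.

```bash
python3 - <<'E'
from h import *
command_gripper(.019,20); st()
print(move_l(ramp(.020,.0605),feed=.05,until_force=4)); st()
snap('p2')
print(move_l(ramp(-.046,.0605),feed=.04,until_force=4)); s=st(); print('x',(s['position']-O)@X)
snap('p3')
snap('p3s','side',(180,130,380,280),4)
E
```

```text
t 8.64 [0.5723 0.0365 0.1363] gap 0.0193 F [ 0.39  0.25 -0.43]
False
t 9.28 [0.5687 0.0148 0.1257] gap 0.0193 F [-0.42 -0.73  1.08]
False
t 11.13 [ 0.557  -0.0407  0.0929] gap 0.0192 F [ 0.31  0.06 -0.61]
x -0.04568239243027191
```

View pics/p2.png

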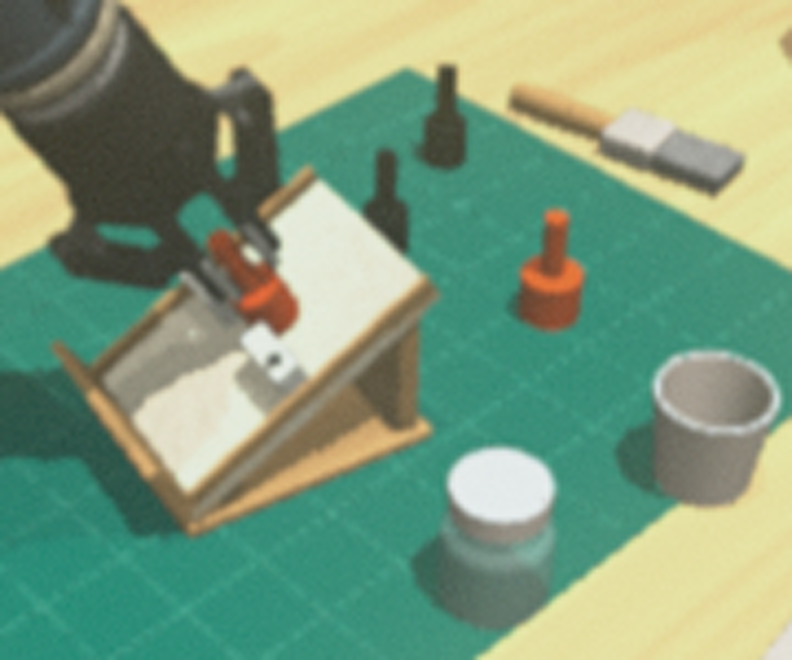

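View pics/p3.png

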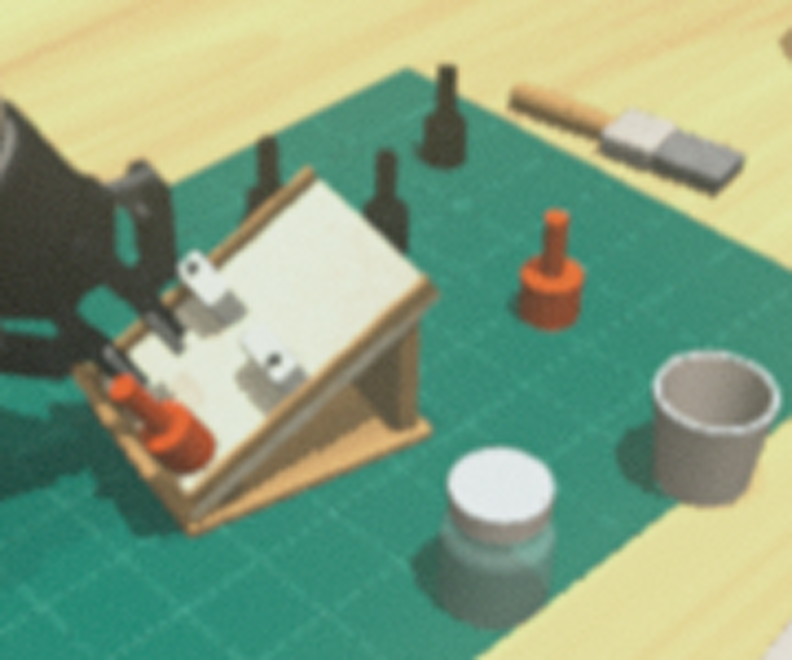

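View pics/p3s.png

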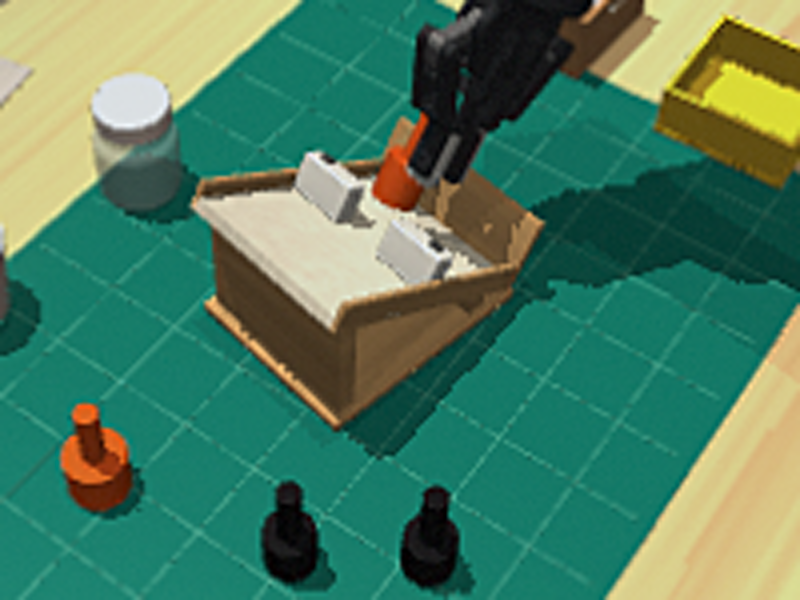

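The small casting slid through with no resistance. It stepped sideways out of the cage past the jaws and now stands against the end wall in the pocket (scene crop (160,430)). The other is therefore the swollen one. I retreat and look at it from above.

```bash
python3 - <<'E'
from h import *
move_l(ramp(-.04,.16),feed=.2); st()
movep([.612,.217,.19],R_down(-.8)); s=st(); im,d=camera('wrist'); np.savez('pics/w3.npz',im=im,d=d,pos=s['position'],R=s['tcp_rot']); cv2.imwrite('pics/w3.png',im[:,:,::-1])
snap('p4')
P=pts('wrist',im,d,s)
hh=cv2.cvtColor(im,cv2.COLOR_RGB2HSV); m=((hh[...,0]<12)&(hh[...,1]>150)&(hh[...,2]>70)&(d>0)).astype(np.uint8)
k,l,stt,c=cv2.connectedComponentsWithStats(m)
for i in range(1,k):
    if stt[i,4]>80:
        q=P[l==i]; t=q[(q[:,2]>.064)]; b=q[(q[:,2]>.026)&(q[:,2]<.034)]
        if len(t)and len(b): print(stt[i],'top',len(t),((t.min(0)+t.max(0))/2).round(4),'ext',np.ptp(t,0).round(4),'shoulder',cv2.minEnclosingCircle((b[:,:2]*1000).astype(np.float32)))
E
```

```text
t 11.88 [ 0.5473 -0.084   0.1814] gap 0.019 F [-1.1   0.36  0.66]
t 13.05 [0.6122 0.2141 0.1889] gap 0.0188 F [ 0.53 -1.28  0.24]
[237 174  28  25 294] top 61 [0.6137 0.2189 0.0687] ext [0.0134 0.0133 0.0092] shoulder ((605.1572875976562, 217.96530151367188), 14.995712280273438)
```

View pics/w3.png

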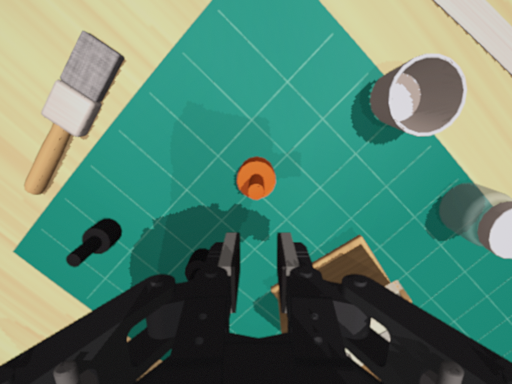

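View pics/p4.png

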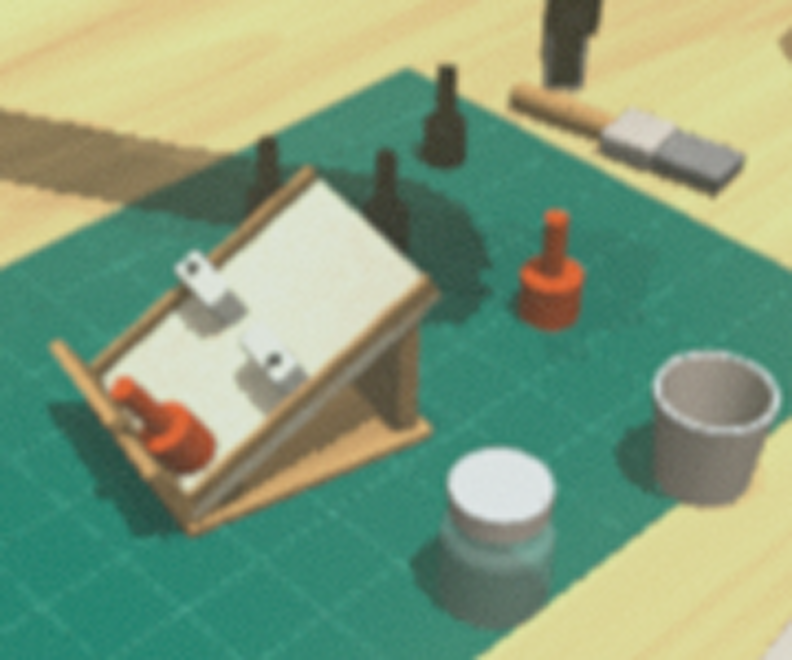

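The stub is at (0.6137, 0.2189), picture (256,185). The small casting still stands in the pocket. Now I pick the swollen one and carry it over to view the tray.

```bash
python3 - <<'E'
from h import *
p=np.array([.6137,.2189,0]); z=lambda h:p+[0,0,h]
command_gripper(.042,30); move_l(z(.12),feed=.25); move_l(z(.060),feed=.12); command_gripper(0,30); st()
move_l(z(.25),feed=.3); st()
movep([.45,-.2,.25],R_down(np.radians(315))); s=st(); im,d=camera('wrist'); np.savez('pics/w4.npz',im=im,d=d,pos=s['position'],R=s['tcp_rot']); cv2.imwrite('pics/w4.png',im[:,:,::-1])
P=pts('wrist',im,d,s); hh=cv2.cvtColor(im,cv2.COLOR_RGB2HSV)
m=((hh[...,0]>20)&(hh[...,0]<34)&(hh[...,1]>190)&(d>0)).astype(np.uint8); k,l,stt,c=cv2.connectedComponentsWithStats(m)
for i in range(1,k):
    if stt[i,4]>300:
        q=P[l==i]; q=q[q[:,2]<.05]; print(stt[i],'all',cv2.minAreaRect((q[:,:2]*1000).astype(np.float32)),'rim',cv2.minAreaRect((q[q[:,2]>.034][:,:2]*1000).astype(np.float32)),np.percentile(q[:,2],[2,50,98]))
E
```

```text
t 14.94 [0.6144 0.2192 0.0611] gap 0.0135 F [-0.16 -0.59  4.91]
t 15.72 [0.6126 0.2182 0.248 ] gap 0.0128 F [-0.46 -0.66 -0.83]
t 17.38 [ 0.4508 -0.1989  0.2499] gap 0.0132 F [-0.26 -0.22 -0.08]
[250 153  48  45 310] all ((456.048828125, -216.82749938964844), (76.73408508300781, 1.4803105592727661), 0.8865259885787964) rim ((461.57122802734375, -216.74281311035156), (65.68799591064453, 1.4787989854812622), 0.8865260481834412) [0.01018888 0.02493225 0.0387669 ]
[ 293  161   57   94 1191] all ((474.7498779296875, -281.89617919921875), (112.73973846435547, 58.945152282714844), 52.19321823120117) rim ((475.35491943359375, -281.45587158203125), (111.84164428710938, 58.33876037597656), 52.718360900878906) [0.00398072 0.0152576  0.04082073]
```

View pics/w4.png

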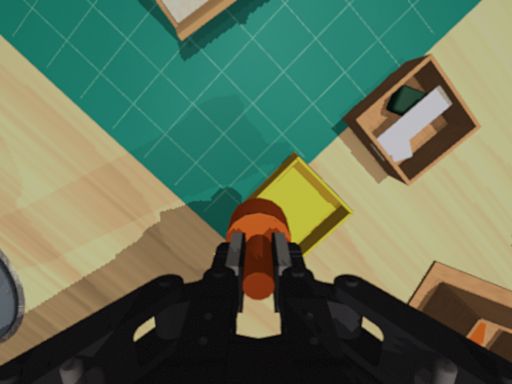

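```bash
python3 - <<'E'
from h import *
z=np.load('pics/w4.npz'); im,d=z['im'],z['d']; P=pts('wrist',im,d,dict(tcp_rot=z['R'],position=z['pos']))
for uv in ((296,155),(350,211),(300,250),(248,200)):
    w=P[uv[1]-3:uv[1]+4,uv[0]-3:uv[0]+4].reshape(-1,3); w=w[(w[:,2]>.032)&(w[:,2]<.046)]; print(uv,len(w),w.min(0).round(4) if len(w) else '',w.max(0).round(4) if len(w) else '')
r=(P[...,2]>.036)&(P[...,2]<.044)&(P[...,0]>.38)&(P[...,0]<.52)&(P[...,1]>-.34)&(P[...,1]<-.19); q=P[r]; print(len(q),q.min(0),q.max(0), np.histogram(q[:,0],12), np.histogram(q[:,1],12))
for n_ in ['scene0','side0']:
    z=np.load(f'pics/{n_}.npz'); P=pts(n_[:-1],z['im'],z['d']); r=(P[...,2]>.036)&(P[...,2]<.044)&(P[...,0]>.36)&(P[...,0]<.53)&(P[...,1]>-.35)&(P[...,1]<-.18); q=P[r]; print(n_,len(q),q.min(0).round(3),q.max(0).round(3))
E
```

```text
(296, 155) 14 [ 0.4904 -0.2183  0.0332] [ 0.496  -0.2157  0.0417]
(350, 211) 36 [ 0.4897 -0.3106  0.033 ] [ 0.4964 -0.2998  0.0424]
(300, 250) 9 [ 0.4168 -0.3082  0.0324] [ 0.4204 -0.307   0.0397]
(248, 200) 0  
797 [ 0.41550576 -0.31133854  0.03602321] [ 0.49635394 -0.2157115   0.0435212 ] (array([ 21,  23,  41,  50,  50,  49,  55,  53,  53,  52,  51, 299]), array([0.41550576, 0.4222431 , 0.42898045, 0.4357178 , 0.44245515,
       0.4491925 , 0.45592985, 0.4626672 , 0.46940455, 0.4761419 ,
       0.48287924, 0.48961659, 0.49635394])) (array([309,  24,  21,  24,  24,  21,  26,  21,  20,  25,  26, 256]), array([-0.31133854, -0.30336962, -0.2954007 , -0.28743178, -0.27946286,
       -0.27149394, -0.26352502, -0.2555561 , -0.24758718, -0.23961826,
       -0.23164934, -0.22368042, -0.2157115 ]))
scene0 337 [ 0.4   -0.311  0.036] [ 0.501 -0.215  0.042]
side0 194 [ 0.399 -0.313  0.036] [ 0.497 -0.214  0.042]
```

Tray centre is (0.448, −0.2635), axis-aligned. Now I set the casting down.

```bash
python3 - <<'E'
from h import *
p=np.array([.448,-.2635,0]); z=lambda h:p+[0,0,h]
move_l(z(.15),feed=.2); move_l(z(.073),feed=.12); print(move_l(z(.060),feed=.02,until_force=2)); st()
command_gripper(.03); st(); move_l(z(.2),feed=.15); 
movep([.33,-.45,.3],R_down(np.radians(315))); s=st()
for c in('scene','side'):
    im,d=camera(c); cv2.imwrite(f'pics/end_{c}.png',im[:,:,::-1])
    up(im,(60,110,360,310) if c=='scene' else (160,110,460,310),2.6,f'pics/endz_{c}.png')
    P=pts(c,im,d); hh=cv2.cvtColor(im,cv2.COLOR_RGB2HSV); m=((hh[...,0]<12)&(hh[...,1]>150)&(hh[...,2]>70)).astype(np.uint8); k,l,t,_=cv2.connectedComponentsWithStats(m)
    for i in range(1,k):
        if t[i,4]>40:
            q=P[(l==i)&(d>0)]; print(c,t[i],np.median(q,0).round(3),'zmax',q[:,2].max().round(3))
E
```

```text
True
t 19.43 [ 0.4482 -0.2637  0.0651] gap 0.0132 F [ 0.29 -0.26  4.33]
t 19.74 [ 0.4475 -0.2633  0.0643] gap 0.0302 F [-0.8  -0.42 -0.04]
t 21.75 [ 0.3311 -0.4483  0.2989] gap 0.0301 F [ 0.57  1.05 -0.39]
scene [206 196  22  20 164] [ 0.594 -0.047  0.057] zmax 0.093
scene [ 94 214  17  28 275] [ 0.455 -0.265  0.034] zmax 0.076
side [361 139  15  23 181] [ 0.444 -0.258  0.034] zmax 0.075
side [273 154  19  29 243] [ 0.582 -0.039  0.057] zmax 0.094
```

View pics/endz_scene.png

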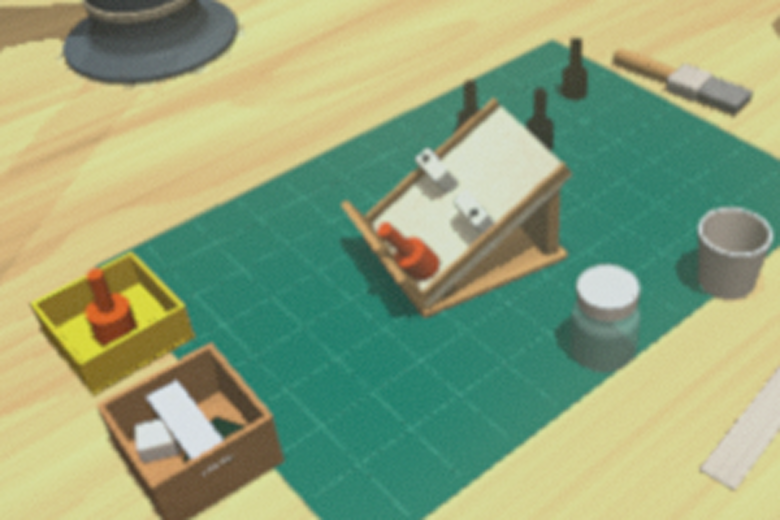

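View pics/endz_side.png

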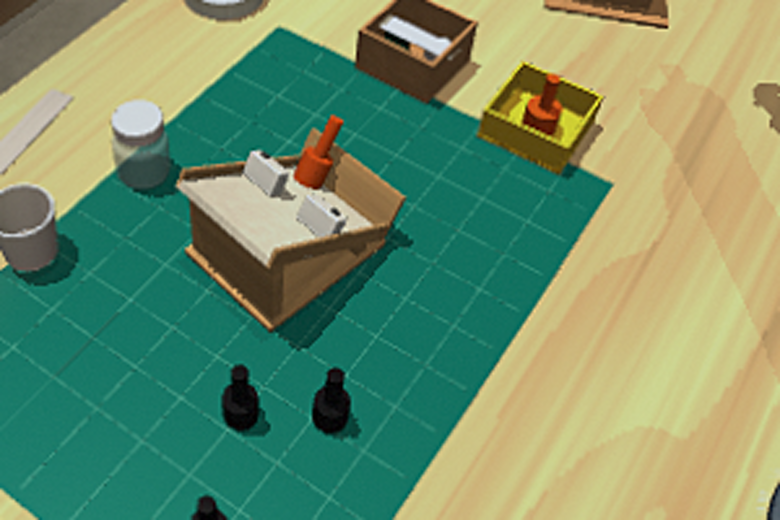

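The small casting stands flat against the end wall (scene crop (410,255)) and the swollen one upright in the tray (110,310). Everything else looks undisturbed.

```bash
python3 -c "
from rig import *
finish_job()"
```

```text
the job is handed in; nothing more can be done
```

I handed the job in at about 22 s. The casting that fits is in the pocket below the jaws, and the swollen one is in the yellow tray.

- **Fits:** I stood the casting from (0.441, 0.227), measured at about 30 mm, flat on the landing and slid it down in a loose cage of the fingers. It went between the jaws without setting off the 4 N force stop. Past the jaws it slipped sideways out of the cage and came to rest upright against the end wall.
- **Swollen:** I did not run the other casting, from (0.614, 0.219), through the gauge. I took it as swollen because the first one passed. Two views measured its body at about 36–37 mm, but a later close view gave about 30 mm. I discounted that because the stub hid part of the shoulder.

In the last scene and side views, the small casting stands in the pocket and the swollen one stands upright near the tray centre. The jar, cup, brush and black look-alikes looked undisturbed, judged by eye only, and the arm was clear of everything.

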